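# Swap the tin at the back of the stock rack

## Robot

A 7-joint arm with a two-finger parallel gripper is mounted at the origin on a cart in front of the work surface, level with it; the furniture and walls round the work are solid. World frame = base frame: x ahead of the robot, y to its left, z up, the work surface at z = 0. Lengths are in m, angles in rad, forces in N, time in s.
With the tool pointing down it reaches from about 0.425 to 0.825 m from the base axis. Payload 3.6 kg.
Tool frame: the origin (TCP) lies on the centre line of the jaws, within the pads' length; the fingertips stand 8 mm ahead of it and the grasp point (between the pads) lies 11 mm behind it; z points along the fingers, y is the direction in which the jaws open and shut (so a half turn about z gives the same grasp; the last joint's range is limited). The gripper opens to 85 mm and grips with 20 to 120 N. Pads are 22 mm wide; open, the fingers measure 114 mm over their backs; the gripper's body (76 mm by 85 mm) begins 54 mm behind the grasp point. The pads swing forward as they close: fully open they stand 13 mm farther back than shut.
Start: joints at [-1.327, 0.615, -0.013, 1.423, 0.008, 1.103, -0.04], TCP at [0.174, 0.626, 0.239] pointing down, gripper open.
Joint ranges: [-3.12, 3.12], [-0.3, 2.06], [-1.34, 1.32], [0.26, 2.42], [-1.36, 4.5], [0.01, 1.98], [-2.84, 2.84]. Speed limits (rad/s): [2.79, 2.79, 3.14, 3.14, 3.14, 3.14, 3.14].

## Interface

Orientations are given as a unit quaternion [x, y, z, w].
In Python, from cell import status, capture, get_calibration, job gives the robot as it stands.
- The arm moves only by the tool arm_command, never from a script. Its argument "series" is one flat list of numbers, 7 for each row, row after row: the gripper's target within -1 to 1 (shut at 1, half-way at 0, fully open at -1), then the shift along the tool's x, y, z in cm, then the turn, a rotation vector about the tool's x, y, z in rad. In form: [jaw, x, y, z, ax, ay, az, jaw, x, y, z, ax, ay, az, ...]. A call has 1 to 12 rows; each row is the pose to reach, as a shift and turn from the pose commanded when the call began, along the tool's axes at that moment; what a row does not reach only later rows make up. A row lasts 1/8 s, in which the tool goes at most 62.5 mm and 10.7 degrees, less where a joint would pass 70% of its speed; a pose out of reach is approached as far as the arm can. A call with a gripper value outside its range is refused whole. The fingers move at their own pace and stop on an object; the grip force is fixed at half the most. Time passes only in rows, so rows that repeat a pose let the fingers close. It gives the time, the measured TCP pose, the force and the opening at its end, in the units of the state.
- status.sense(): the state, without advancing time (a new reading comes with each control period).
- capture(name): name is "scene" or "top" or "wrist"; returns the picture (480x640x3 uint8, blue, green, red); there is no depth.
- get_calibration(name): a dict with "fx", "fy", "cx", "cy" (pixels), "pose" (4x4, takes a point from camera to world coordinates). Camera axes: x right, y down, z forward; pixel columns grow to the right and rows downward; lengths in m; the calibration is good to about 2 mm. A picture is of the moment at which its call begins: read the wrist's pose just before it. get_calibration takes no time and is no camera call; for the wrist camera it gives the pose at the moment of the call.
- job.hand_in(): hands the job in, once; it reports no verdict.
The state is a dict: "time": time; "qpos": joint angles; "qd": joint speeds; "joint_efforts": joint torques, N m; "tool_pos": TCP position; "eef_rot": TCP orientation; "wrist_force": force on the tool from outside, world axes, zero at the start; "torque": the same for the moment, N m; "gripper_width": finger opening in m.
Only numpy, scipy, OpenCV 4.12 (cv2) and the standard library are available. Lean on these libraries where they do the work, as an engineer would, in place of code of your own. Each camera call takes 0.05 s, during which the arm holds its last target. There are 200 camera calls.

## Task

The wrong tin of nuts, the low white one, stands at the back of the wooden stock rack; swap it for the taller red tin from the grey board. First set the spray can and the dropper bottle that stand in front of it over on the cork side board, then move the white tin to the middle of the free ring on the grey board, and put the red tin in the middle of the rack's rear bay, where the white one stood. Only then put the can and the bottle back, each exactly where it stood in its own front bay; keep all four upright throughout.

Things in the scene. Friction and masses are not known exactly. Their poses are not given: they have to be found in the camera images.
- spray_can: upright blue and white spray can with an orange cap, round, 52 mm diameter, 178 mm high, about 0.2 kg. Grip it round the straight body, 90 to 135 mm above its foot. Origin: centre of its foot, z up. Stands in the left or the right front bay of the rack at the start.
- dropper_bottle: small upright brown dropper bottle, round, 33 mm diameter up to 65 mm, then a narrow neck and dropper, 102 mm high in all, about 0.07 kg. Grip it round the body, 30 to 60 mm above its foot. Origin: centre of its foot, z up. Stands in the other front bay of the rack at the start.
- white_tin: low open round white tin, 60 mm diameter, 35 mm high, with a few nuts fixed in it; grip it across the outside, 15 to 28 mm above its foot. Origin: centre of its foot, z up. Stands in the middle of the rack's rear bay at the start.
- red_tin: low open round red tin with a few nuts fixed in it, 56 mm diameter, 40 mm high; grip it across the outside, 15 to 32 mm above its foot. Origin: centre of its foot, z up. Stands on one of the two rings of the grey board at the start.
- rack: the stock rack, fixed: a wooden tray 190 mm by 190 mm, floor top 8 mm above the desk. Origin: centre of its underside; x points to its back, y to its left, z up. Walls 6 mm thick, tops above the desk: back 34 mm, sides 22 mm, front 16 mm. Strips 4 mm high on the floor part it into two front bays, where the can and the bottle stand centred at x = -0.040, y = +0.045 and y = -0.045 (which is in which varies), and one wide rear bay.
- rear_bay (a point): the middle of the rack's rear bay, on its floor (rack x = +0.035, y = 0, 8 mm above the desk), where the white tin stands at the start and the red tin must go; axes as the rack's
- side_board: the side board, fixed: a flat cork mat with a wooden edge, no rim, 130 mm along its x, 210 mm along its y, top 8 mm above the desk. Origin: centre of its underside, z up. Empty at the start; the can and the bottle are parked here, side by side, with their whole feet on it.
- refill_board: the grey board, fixed: flat, no rim, 105 mm along its x, 195 mm along its y, top 8 mm above the desk, with two dark rings of 78 mm diameter drawn on it at y = +0.048 and y = -0.048. Origin: centre of its underside, z up. It may be turned any way. The red tin stands on the ring at y = +0.048.
- free_ring (a point): centre of the free ring of the grey board, on its top (board y = -0.048, 8 mm above the desk), where the white tin must go; axes as the grey board's
Not all that is in view belongs to the job. Leave any purple look-alike of the white_tin alone.

How it is judged:
On the way, in this order (a step that is already met when the one before it is completed fails the run):
1. the can and the bottle both stand upright and released on the side board (x of spray_can in the frame of side_board between -0.05 and 0.05 m and y of spray_can in the frame of side_board between -0.09 and 0.09 m and z of spray_can in the frame of side_board between 0.003 and 0.014 m and angle between each of spray_can, dropper_bottle's own z axis and vertical below 0.12 rad and linear speed of each of spray_can, dropper_bottle below 0.02 m/s and contact force between each of spray_can, dropper_bottle and the fingers below 0.1 N and x of dropper_bottle in the frame of side_board between -0.05 and 0.05 m and y of dropper_bottle in the frame of side_board between -0.09 and 0.09 m and z of dropper_bottle in the frame of side_board between 0.003 and 0.014 m), for 0.2 s.
2. with both still parked there, the white tin stands released on the free ring (all of step 1 and horizontal distance between white_tin and free_ring below 0.014 m and z of white_tin in the frame of free_ring between -0.005 and 0.005 m and angle between white_tin's own z axis and vertical below 0.12 rad and linear speed of white_tin below 0.02 m/s and contact force between white_tin and the fingers below 0.1 N), for 0.2 s.
3. with both still parked, the red tin stands released in the middle of the rack's rear bay (all of step 2 and horizontal distance between red_tin and rear_bay below 0.014 m and z of red_tin in the frame of rear_bay between -0.005 and 0.005 m and angle between red_tin's own z axis and vertical below 0.12 rad and linear speed of red_tin below 0.02 m/s and contact force between red_tin and the fingers below 0.1 N), for 0.2 s.
At the end, for the whole second after the job is handed in: The white tin stands within 14 mm of the centre of the free ring and the red tin within 14 mm of the middle of the rear bay; the can and the bottle stand each within 15 mm of where it stood at the start; all four upright (within 0.12 rad), at rest and released (horizontal distance between white_tin and free_ring below 0.014 m and z of white_tin in the frame of free_ring between -0.005 and 0.005 m and angle between each of white_tin, red_tin, spray_can, dropper_bottle's own z axis and vertical below 0.12 rad and linear speed of each of white_tin, red_tin, spray_can, dropper_bottle below 0.02 m/s and contact force between each of white_tin, red_tin, spray_can, dropper_bottle and the fingers below 0.1 N and horizontal distance between red_tin and rear_bay below 0.014 m and z of red_tin in the frame of rear_bay between -0.005 and 0.005 m and distance of each of spray_can, dropper_bottle from where it was at the start of the episode below 0.015 m); the robot touches nothing.
It fails at once if the can, the bottle or a tin tipped over (angle between any of spray_can, dropper_bottle, white_tin, red_tin's own z axis and vertical above 0.6 rad).
It also fails if it takes over 144 s, if anything falls off the work surface, if the arm or the gripper's body presses on something with over 40 N, if the wrist force passes 120 N, or if a joint passes its speed limit or range.

## Working session

There is one attempt and no reset: what is moved stays moved. The work goes in short steps, Python scripts to look and compute and a tool call to move; the robot and the scene stay as the last step left them, time stands still between calls to the robot, and variables do not carry over. Pictures are saved under pics/ and viewed, about 12 in all and at most 16, crops included, and the job is handed in when it is done.

Besides the shell and the picture viewer there is one more tool, called after "Call:" in YAML: its name, and indented under it one key for each argument. arm_command: Moves the arm, as the interface text tells. Its arguments: {"type":"object","properties":{"series":{"type":"array"}},"required":["series"]}

```bash
mkdir -p pics; ls; cat > h.py <<'E'
import numpy as np,cv2
from cell import status,capture,get_calibration,job
from scipy.spatial.transform import Rotation as R
def ray(c,u,v,z):
    K=c;d=np.array([(u-K['cx'])/K['fx'],(v-K['cy'])/K['fy'],1]);T=np.array(K['pose']);d=T[:3,:3]@d;o=T[:3,3]
    return o+d*(z-o[2])/d[2]
def proj(c,p):
    T=np.linalg.inv(np.array(c['pose']));q=T[:3,:3]@np.array(p)+T[:3,3]
    return c['fx']*q[0]/q[2]+c['cx'],c['fy']*q[1]/q[2]+c['cy']
def rel(p):
    "shift in tool axes, cm, to world p"
    s=status.sense();return R.from_quat(s['eef_rot']).inv().apply(np.array(p)-s['tool_pos'])*100
E
python3 - <<'E'
from h import *
for n in('scene','top'):
    cv2.imwrite(f'pics/{n}0.png',capture(n));c=get_calibration(n);print(n,c['fx'],np.round(c['pose'],3).tolist())
s=status.sense();print(s)
E
```

```text
pics
scene 472.2168998943562 [[-0.921, 0.2, -0.333, 0.92], [0.389, 0.501, -0.773, 0.91], [0.012, -0.842, -0.539, 0.695], [0.0, 0.0, 0.0, 1.0]]
top 594.0988376681466 [[0.005, -0.997, 0.081, 0.368], [-1.0, -0.005, -0.008, 0.015], [0.008, -0.081, -0.997, 1.562], [0.0, 0.0, 0.0, 1.0]]
{'time': 0.1, 'qpos': array([-1.32648679,  0.61580947, -0.0126246 ,  1.42472534,  0.00811467,
        1.10338378, -0.04043377]), 'qd': array([-0.00056755, -0.00369912, -0.00147691, -0.00306318, -0.00130403,
        0.00024146,  0.00119949]), 'joint_efforts': array([ 9.93622343e-04, -4.70385039e+01,  2.60471776e-01, -1.71570611e+01,
        1.01671586e-02,  5.81413246e-03, -7.16205932e-06]), 'tool_pos': array([0.17369462, 0.62568181, 0.2382668 ]), 'eef_rot': array([ 1.34969083e-01,  9.90849157e-01, -1.12964704e-03, -1.35793776e-04]), 'wrist_force': array([-0.2596326 , -0.47384238,  0.08465503]), 'torque': array([-0.02558911, -0.00801529, -0.00938194]), 'gripper_width': 0.08553244968701805}
```

View pics/top0.png

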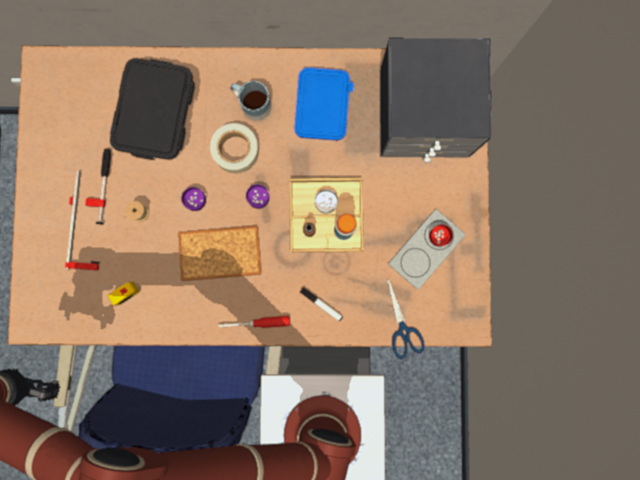

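View pics/scene0.png

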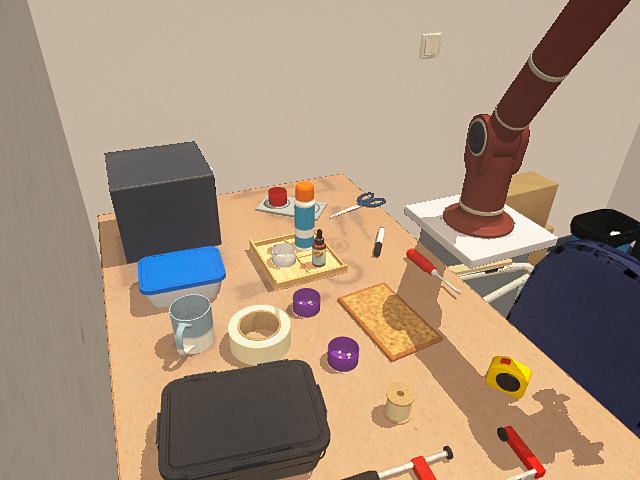

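The top picture shows the rack (centre ~326,214) holding the white tin (326,201), bottle (310,228) and can (346,224). The red tin is at (440,235), the free ring at (415,263) and the cork board at (220,252). Things to confuse: purple tins at (194,198) and (258,196) (look-alikes), and the white-ish tape roll at (234,147). I choose the white tin in the rack and check it in a crop.

```bash
python3 - <<'E'
from h import *
im=cv2.imread('pics/top0.png')
a=cv2.resize(im[170:260,280:370],None,fx=6,fy=6,interpolation=cv2.INTER_CUBIC)
b=cv2.resize(im[205:290,385:470],(540,540),interpolation=cv2.INTER_CUBIC)
cc=cv2.resize(im[220:285,170:270],(400,260),interpolation=cv2.INTER_CUBIC)
cv2.imwrite('pics/c1.png',cv2.resize(a,(540,540)));
out=np.zeros((600,800,3),np.uint8);out[:400,:400]=cv2.resize(a,(400,400));out[:400,400:]=cv2.resize(b,(400,400))
cv2.imwrite('pics/c1.png',a)
cv2.imwrite('pics/c2.png',np.vstack([cv2.resize(b,(400,340),interpolation=3) if 0 else cv2.resize(im[205:290,385:470],(340,340),interpolation=2),cv2.resize(im[220:285,170:270],(400,260),interpolation=2)[:,:340]]))
E
```

```text
(no output)
```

View pics/c1.png

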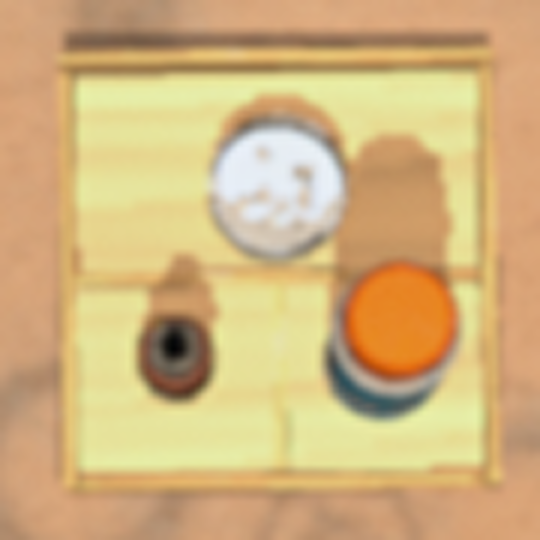

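View pics/c2.png

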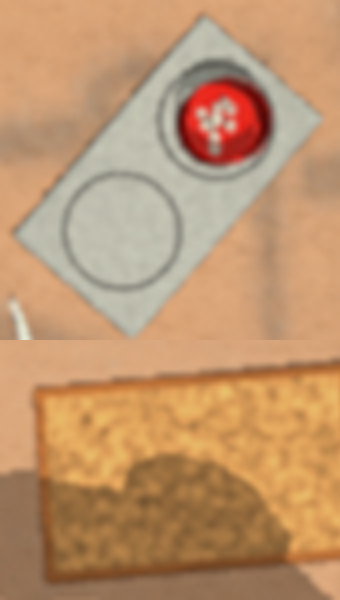

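```bash
python3 - <<'E'
from h import *
c=get_calibration('top')
def A(p,q,o,s,z): return ray(c,(p+.5)/s-.5+o[0],(q+.5)/s-.5+o[1],z)
o=(280,170)
f=lambda n,v:print(n,np.round(v,4))
f('white',A(278,188,o,6,.043))
bl,br,fl,fr=A(64,62,o,6,.034),A(489,54,o,6,.034),A(66,488,o,6,.016),A(499,484,o,6,.016)
for n,v in zip('bl br fl fr'.split(),(bl,br,fl,fr)):f(n,v)
f('rackc',(bl+br+fl+fr)/4);print(np.linalg.norm(bl-br),np.linalg.norm(bl-fl),'yaw',[np.degrees(np.arctan2(*(v)[1::-1])) for v in (bl-fl,br-fr)], [np.degrees(np.arctan2(-(v)[0],v[1])) for v in(bl-br,fl-fr)])
f('can cap',A(402,320,o,6,.186)); f('bottle tip',A(174,344,o,6,.110))
o=(385,205);K=[A(p,q,o,4,.008) for p,q in((205,13),(322,120),(132,336),(14,232))]
for k in K:f('ref',k)
f('refc',sum(K)/4);print([np.linalg.norm(K[i]-K[i-1]) for i in range(4)])
d=(K[0]+K[1]-K[2]-K[3])/2;d/=np.linalg.norm(d);f('d',d)
f('free pred',sum(K)/4-d*.048);f('free ring',A(122,231,o,4,.008));f('red pred',sum(K)/4+d*.048);f('red',A(225,121,o,4,.048))
S=[ray(c,*p,.008) for p in((178.8,231.6),(181.6,279.6),(257.5,226.5),(260.5,273))]
f('side',sum(S)/4);[f('s',s) for s in S]
E
```

```text
white [ 0.5983 -0.0061  0.043 ]
bl [0.6542 0.0868 0.034 ]
br [ 0.6589 -0.0975  0.034 ]
fl [0.4703 0.0851 0.016 ]
fr [ 0.4731 -0.1031  0.016 ]
rackc [ 0.5641 -0.0072  0.025 ]
0.18440738151476388 0.18475152404746298 yaw [np.float64(0.543997646662617), np.float64(1.7221641778303858)] [np.float64(1.4562286522869474), np.float64(0.8397336692962227)]
can cap [ 0.5252 -0.0525  0.186 ]
bottle tip [0.5235 0.0371 0.11  ]
ref [ 0.5868 -0.297   0.008 ]
ref [ 0.5163 -0.3733  0.008 ]
ref [ 0.374 -0.247  0.008]
ref [ 0.4415 -0.1702  0.008 ]
refc [ 0.4797 -0.2719  0.008 ]
[np.float64(0.19284250547114415), np.float64(0.10391747926902303), np.float64(0.1902843187604072), np.float64(0.10225343280340174)]
d [ 0.7507 -0.6607  0.    ]
free pred [ 0.4436 -0.2402  0.008 ]
free ring [ 0.4425 -0.241   0.008 ]
red pred [ 0.5157 -0.3036  0.008 ]
red [ 0.5115 -0.3011  0.048 ]
side [0.4655 0.271  0.008 ]
s [0.5201 0.3789 0.008 ]
s [0.3944 0.3686 0.008 ]
s [0.5347 0.1729 0.008 ]
s [0.4127 0.1634 0.008 ]
```

```bash
cat >> h.py <<'E'
def plan(p,ang):
    "ang: world angle of tool y, deg; tool z down"
    s=status.sense();q=R.from_quat(s['eef_rot']);a=np.radians(ang)
    y=np.array([np.cos(a),np.sin(a),0]);z=np.array([0,0,-1.]);M=R.from_matrix(np.c_[np.cross(y,z),y,z])
    print('to',p,'shift cm',np.round(rel(p),2),'turn',np.round((q.inv()*M).as_rotvec(),3))
E
python3 - <<'E'
from h import *
plan([.43,.35,.26],91);plan([.525,-.0525,.25],91)
E
```

```text
to [0.43, 0.35, 0.26] shift cm [-32.07 -19.71  -2.13] turn [-0.002 -0.    -0.288]
to [0.525, -0.0525, 0.25] shift cm [-51.99 -55.95  -1.04] turn [-0.002 -0.    -0.288]
```

Call:
arm_command:
  series: [-1,-16,-9.9,-1.5,0,0,-0.15,-1,-32,-19.7,-2.1,0,0,-0.288,-1,-32,-19.7,-2.1,0,0,-0.288,-1,-32,-19.7,-2.1,0,0,-0.288,-1,-32,-19.7,-2.1,0,0,-0.288,-1,-32,-19.7,-2.1,0,0,-0.288,-1,-52,-56,-1.1,0,0,-0.288,-1,-52,-56,-1.1,0,0,-0.288,-1,-52,-56,-1.1,0,0,-0.288,-1,-52,-56,-1.1,0,0,-0.288,-1,-52,-56,-1.1,0,0,-0.288,-1,-52,-56,-1.1,0,0,-0.288]

```text
time: 1.6
tool_pos: [0.5157, -0.0146, 0.2511]
eef_rot: [-0.009, 1.0, 0.0, -0.0]
wrist_force: [1.1, -0.4, 0.7]
gripper_width: 0.0853
```

```bash
python3 - <<'E'
from h import *
s=status.sense();print(s['time'],s['qpos'],s['tool_pos'],s['wrist_force'])
plan([.525,-.0525,.25],91)
E
```

```text
1.6 [-0.0264042   0.39420263  0.01768075  1.79134654 -0.00847452  0.95636544
  1.58313632] [ 0.51568064 -0.01461981  0.25107096] [ 1.08011256 -0.42649988  0.69718595]
to [0.525, -0.0525, 0.25] shift cm [-0.87 -3.8   0.11] turn [ 0. -0.  0.]
```

Call:
arm_command:
  series: [-1,-0.9,-3.8,0,0,0,0,-1,-0.9,-3.8,0,0,0,0,-1,-0.9,-3.8,0,0,0,0]

```text
time: 1.98
tool_pos: [0.5249, -0.0495, 0.2509]
eef_rot: [-0.009, 1.0, 0.001, -0.001]
wrist_force: [-1.0, 0.2, -0.2]
gripper_width: 0.0853
```

```bash
python3 - <<'E'
from h import *
plan([.525,-.0525,.25],91)
c=get_calibration('wrist');cv2.imwrite('pics/w1.png',capture('wrist'))
print(c['fx'],np.round(c['pose'],3).tolist())
for p in([.525,-.0525,.186],[.5235,.037,.110],[.5985,-.006,.043]):print(proj(c,p))
E
```

```text
to [0.525, -0.0525, 0.25] shift cm [-0.   -0.3   0.09] turn [ 0.001 -0.001  0.001]
431.4996046505293 [[-0.018, 0.966, 0.259, 0.458], [1.0, 0.017, 0.006, -0.051], [0.001, 0.259, -0.966, 0.385], [0.0, 0.0, 0.0, 1.0]]
(np.float64(315.79345180131617), np.float64(263.8242664922248))
(np.float64(454.00433019310026), np.float64(226.85500453170025))
(np.float64(371.6847416213563), np.float64(293.1242388857487))
```

View pics/w1.png

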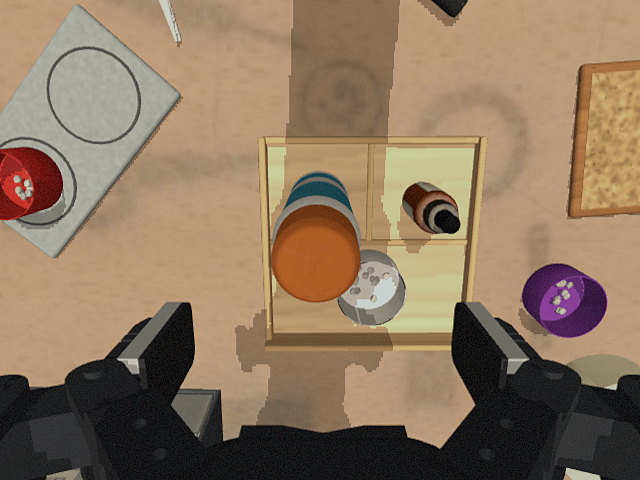

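The wrist view shows the cap at (316,256), dropper tip at (448,221) and white tin at (371,288). All are within 3 mm of the top-view estimates, and the rear-bay tin is the white one. Descending on the can.

Call:
arm_command:
  series: [-1,0.15,-0.3,4,0,0,0,-1,0.15,-0.3,8,0,0,0,-1,0.15,-0.3,12.3,0,0,0,-1,0.15,-0.3,12.3,0,0,0,-1,0.15,-0.3,12.3,0,0,0,1,0.15,-0.3,12.3,0,0,0,1,0.15,-0.3,12.3,0,0,0,1,0.15,-0.3,12.3,0,0,0,1,0.15,-0.3,12.3,0,0,0,1,0.15,-0.3,12.3,0,0,0]

```text
time: 3.28
tool_pos: [0.5253, -0.0535, 0.1301]
eef_rot: [-0.009, 1.0, -0.0, 0.002]
wrist_force: [0.2, 0.8, 6.2]
gripper_width: 0.0513
```

Call:
arm_command:
  series: [1,0,0,-3,0,0,0,1,0,0,-8,0,0,0,1,0,0,-14,0,0,0,1,0.5,3,-14,0,0,0,1,1.5,8,-14,0,0,0,1,2.5,13.5,-14,0,0,0,1,3.3,19,-14,0,0,0,1,4.1,24.5,-14,0,0,0,1,4.8,30,-14,0,0,0,1,5.4,35,-14,0,0,0,1,5.7,38.5,-14,0,0,0,1,5.7,38.5,-14,0,0,0]

```text
time: 4.78
tool_pos: [0.458, 0.3342, 0.2677]
eef_rot: [-0.012, 1.0, 0.001, -0.001]
wrist_force: [-0.5, -0.6, -1.6]
gripper_width: 0.0507
```

```bash
python3 - <<'E'
from h import *
plan([.461,.331,.131],91)
c=get_calibration('wrist');cv2.imwrite('pics/w2.png',capture('wrist'));T=np.array(c['pose'])
b=np.array([.4655,.271,.008])
for i in(-1,1):
  for j in(-1,1):print(np.round(proj(c,[b[0]+i*.065-j*.105*.08,b[1]+i*.065*.08+j*.105,.008])))
s=status.sense();print(s['wrist_force'],s['gripper_width'])
E
```

```text
to [0.461, 0.331, 0.131] shift cm [-0.32 -0.35 13.67] turn [ 0.002 -0.002  0.007]
[128. 137.]
[365. 124.]
[151. 276.]
[369. 264.]
[-0.40566186 -0.86359423 -2.10841834] 0.05091111421706007
```

View pics/w2.png

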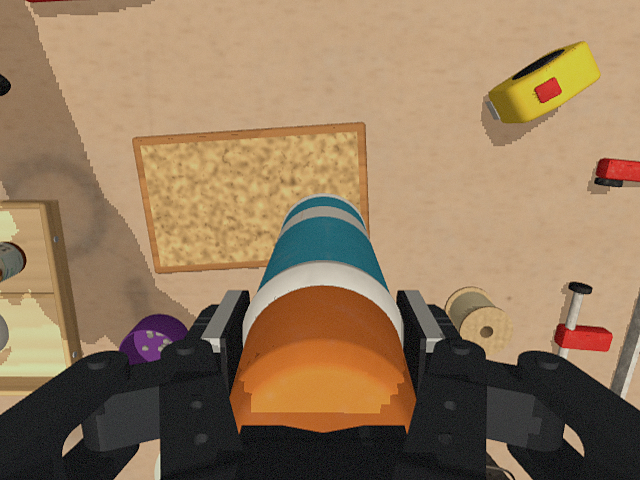

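Board corners match the prediction, and the can hangs straight. Lowering and releasing.

Call:
arm_command:
  series: [1,-0.3,-0.4,4,0,0,0,1,-0.3,-0.4,8.5,0,0,0,1,-0.3,-0.4,12,0,0,0,1,-0.3,-0.4,13.4,0,0,0,1,-0.3,-0.4,13.8,0,0,0,1,-0.3,-0.4,13.8,0,0,0,1,-0.3,-0.4,13.8,0,0,0,-1,-0.3,-0.4,13.8,0,0,0,-1,-0.3,-0.4,13.8,0,0,0,-1,-0.3,-0.4,13.6,0,0,0,-1,-0.3,-0.4,13.6,0,0,0,-1,-0.3,-0.4,13.4,0,0,0]

```text
time: 6.32
tool_pos: [0.4632, 0.3263, 0.1342]
eef_rot: [-0.009, 1.0, -0.0, -0.0]
wrist_force: [0.1, -0.1, -0.3]
gripper_width: 0.0852
```

Call:
arm_command:
  series: [-1,0,0,-4,0,0,0,-1,0,0,-9,0,0,0,-1,0,0,-12,0,0,0,-1,-1,-5,-12,0,0,0,-1,-2,-11,-12,0,0,0,-1,-3,-17,-12,0,0,0,-1,-4,-23,-11,0,0,0,-1,-5,-27,-8,0,0,0,-1,-5.4,-29.1,-5,0,0,0,-1,-5.4,-29.1,-4,0,0,0,-1,-5.4,-29.1,-4,0,0,0]

```text
time: 7.7
tool_pos: [0.522, 0.0381, 0.1742]
eef_rot: [-0.01, 1.0, 0.001, -0.001]
wrist_force: [0.6, 0.9, -0.4]
gripper_width: 0.0852
```

```bash
python3 - <<'E'
from h import *
plan([.5225,.0365,.051],91)
c=get_calibration('wrist');cv2.imwrite('pics/w3.png',capture('wrist')[:,:])
for p in([.5235,.037,.110],[.5225,.0365,.008],[.5985,-.0065,.043]):print(proj(c,p))
E
```

```text
to [0.5225, 0.0365, 0.051] shift cm [-0.06 -0.17 12.32] turn [ 0.001 -0.001  0.002]
(np.float64(319.6463153189677), np.float64(267.1722922667727))
(np.float64(319.72341256466643), np.float64(218.98935827703278))
(np.float64(254.18756614981822), np.float64(338.52906193155394))
```

View pics/w3.png

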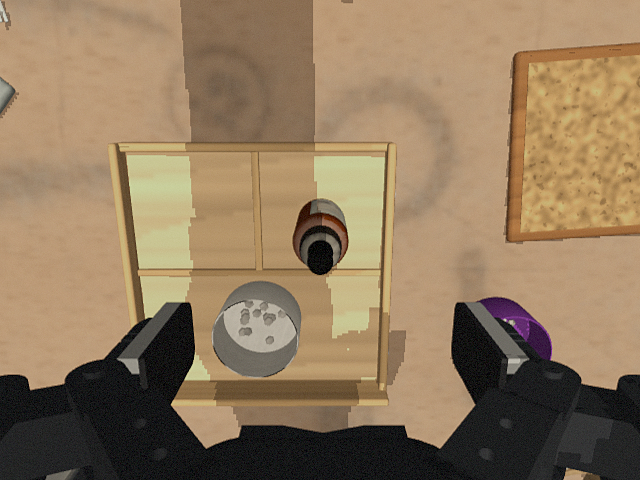

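Dropper tip at (320,258), on line in y and about 3 mm low in x. The white rim centre is ~(256,333), as predicted. Grasping the bottle.

Call:
arm_command:
  series: [-1,0.05,-0.15,4,0,0,0,-1,0.05,-0.15,8,0,0,0,-1,0.05,-0.15,11,0,0,0,-1,0.05,-0.15,12.3,0,0,0,-1,0.05,-0.15,12.3,0,0,0,1,0.05,-0.15,12.3,0,0,0,1,0.05,-0.15,12.3,0,0,0,1,0.05,-0.15,12.3,0,0,0,1,0.05,-0.15,12.3,0,0,0,1,0.05,-0.15,12.3,0,0,0,1,0.05,-0.15,12.3,0,0,0]

```text
time: 9.12
tool_pos: [0.5224, 0.0351, 0.0523]
eef_rot: [-0.009, 1.0, 0.0, 0.001]
wrist_force: [-1.2, 0.8, 5.2]
gripper_width: 0.0306
```

Call:
arm_command:
  series: [1,0,0,-3,0,0,0,1,0,0,-7,0,0,0,1,0.5,2,-8,0,0,0,1,2,7,-8,0,0,0,1,3.5,12,-8,0,0,0,1,4.5,16,-8,0,0,0,1,4.9,17.7,-8,0,0,0,1,4.9,17.7,-8,0,0,0,1,4.9,17.7,-4,0,0,0,1,4.9,17.7,-2,0,0,0,1,4.9,17.7,-1,0,0,0,1,4.9,17.7,-1,0,0,0]

```text
time: 10.62
tool_pos: [0.4702, 0.2093, 0.0609]
eef_rot: [-0.007, 1.0, -0.001, -0.0]
wrist_force: [-0.5, -0.7, 0.2]
gripper_width: 0.0306
```

Call:
arm_command:
  series: [1,0,0,0.6,0,0,0,1,0,0,1,0,0,0,1,0,0,1,0,0,0,1,0,0,1,0,0,0,-1,0,0,1,0,0,0,-1,0,0,1,0,0,0,-1,0,0,0.8,0,0,0,-1,0,0,0.7,0,0,0,-1,0,0,-3,0,0,0,-1,0,0,-8,0,0,0,-1,0,0,-12,0,0,0,-1,0,0,-12,0,0,0]

```text
time: 12.12
tool_pos: [0.4718, 0.2119, 0.1845]
eef_rot: [-0.009, 1.0, 0.002, 0.004]
wrist_force: [0.2, 0.2, 0.0]
gripper_width: 0.0852
```

```bash
python3 - <<'E'
from h import *
s=status.sense();print(s['time'],s['tool_pos'],s['wrist_force'],s['gripper_width'])
plan([.5985,-.0065,.10],91);plan([.5985,-.0065,.020],91)
a=capture('wrist');t=capture('top')
cv2.imwrite('pics/w4.png',np.hstack([cv2.resize(a,(480,360)),cv2.resize(t[200:300,160:240],(288,360),interpolation=2)]))
E
```

```text
12.125 [0.47177066 0.21192548 0.18451448] [0.19933892 0.19566216 0.00180998] 0.08519108748612404
to [0.5985, -0.0065, 0.1] shift cm [-12.24 -22.08   8.47] turn [ 0.003  0.007 -0.   ]
to [0.5985, -0.0065, 0.02] shift cm [-12.18 -22.11  16.46] turn [ 0.003  0.007 -0.   ]
```

View pics/w4.png

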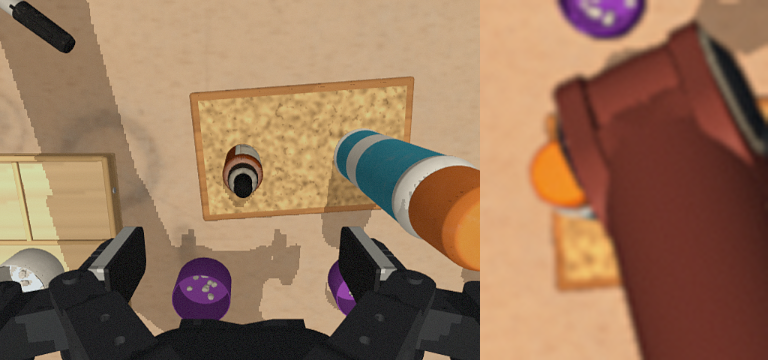

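Both stand parked, whole feet on the cork. Now the white tin.

Call:
arm_command:
  series: [-1,-2,-4,0,0,0,0,-1,-5,-9,2,0,0,0,-1,-8,-14.5,5,0,0,0,-1,-11,-20,7,0,0,0,-1,-12.1,-22.1,8.5,0,0.004,0,-1,-12.1,-22.1,8.5,0,0.004,0,-1,-12.1,-22.1,8.5,0,0.004,0,-1,-12.1,-22.1,8.5,0,0.004,0]

```text
time: 13.22
tool_pos: [0.5941, -0.0057, 0.0963]
eef_rot: [-0.01, 1.0, 0.001, -0.002]
wrist_force: [0.0, 0.5, -0.5]
gripper_width: 0.0855
```

```bash
python3 - <<'E'
from h import *
plan([.5975,-.0065,.019],91)
c=get_calibration('wrist');cv2.imwrite('pics/w5.png',capture('wrist'))
for p in([.5975,-.0065,.043],):print(proj(c,p))
E
```

```text
to [0.5975, -0.0065, 0.019] shift cm [-0.38 -0.1   7.73] turn [ 0.001 -0.005  0.003]
(np.float64(319.9888106165533), np.float64(279.17805232071385))
```

View pics/w5.png

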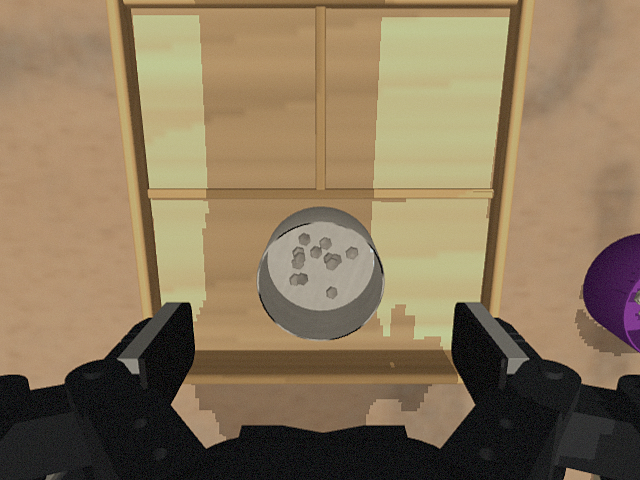

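Rim centre ≈ (321,278) vs predicted (320,279). The fingers clear the walls, so I descend.

Call:
arm_command:
  series: [-1,-0.35,-0.1,3,0,0,0,-1,-0.35,-0.1,6,0,0,0,-1,-0.35,-0.1,7.7,0,0,0,-1,-0.35,-0.1,7.7,0,0,0,-1,-0.35,-0.1,7.7,0,0,0,1,-0.35,-0.1,7.7,0,0,0,1,-0.35,-0.1,7.7,0,0,0,1,-0.35,-0.1,7.7,0,0,0,1,-0.35,-0.1,7.7,0,0,0,1,-0.35,-0.1,7.7,0,0,0]

```text
time: 14.52
tool_pos: [0.5989, -0.0088, 0.0208]
eef_rot: [-0.009, 1.0, 0.0, -0.001]
wrist_force: [-1.2, -0.5, 5.8]
gripper_width: 0.0582
```

```bash
python3 - <<'E'
from h import *
s=status.sense();print(s['time'],s['tool_pos'],s['wrist_force'],s['gripper_width'],s['qpos'])
for a in (49,): plan([.443,-.2405,.12],a)
plan([.5985,-.0065,.12],91)
E
```

```text
14.525 [ 0.59885712 -0.00876018  0.02078699] [-1.19164409 -0.51491946  5.83298052] 0.05823227581186624 [-0.01943145  0.81402073 -0.0039273   1.76376409  0.00519528  0.56511682
  1.56152108]
to [0.443, -0.2405, 0.12] shift cm [ 16.  -22.9  -9.9] turn [-0.    -0.001  0.733]
to [0.5985, -0.0065, 0.12] shift cm [ 0.04  0.23 -9.92] turn [ 0.    -0.001 -0.   ]
```

Call:
arm_command:
  series: [1,0,0,-3,0,0,0,1,0,0,-7,0,0,0,1,0,0,-9.9,0,0,0,1,2,-3,-9.9,0,0,0.1,1,4.5,-6.5,-9.9,0,0,0.22,1,7,-10,-9.9,0,0,0.34,1,9.5,-13.5,-9.9,0,0,0.46,1,12,-17,-9.9,0,0,0.58,1,14.5,-20.5,-9.9,0,0,0.68,1,16,-22.9,-9.9,0,0,0.733,1,16,-22.9,-9.9,0,0,0.733,1,16,-22.9,-9.9,0,0,0.733]

```text
time: 16.02
tool_pos: [0.4428, -0.2396, 0.1189]
eef_rot: [0.35, 0.937, -0.0, -0.002]
wrist_force: [0.5, 0.6, -1.4]
gripper_width: 0.0581
```

```bash
python3 - <<'E'
from h import *
plan([.443,-.2405,.0215],49)
c=get_calibration('wrist');cv2.imwrite('pics/w6.png',capture('wrist'))
print(status.sense()['gripper_width'])
import math
for p in([.443,-.2405],[.5155,-.3035]):
  for z in (.008,):
    print(proj(c,[*p,z]),[np.round(proj(c,[p[0]+.039*math.cos(t),p[1]+.039*math.sin(t),z])).tolist() for t in np.radians([49,139,229,319])])
E
```

```text
to [0.443, -0.2405, 0.0215] shift cm [-0.11 -0.04  9.74] turn [-0.002 -0.003  0.001]
0.05851383237526595
(np.float64(323.0460012344191), np.float64(240.32798333684508)) [[389.0, 240.0], [323.0, 174.0], [257.0, 240.0], [323.0, 302.0]]
(np.float64(322.89367289714625), np.float64(383.755936880597)) [[383.0, 384.0], [323.0, 329.0], [263.0, 384.0], [323.0, 435.0]]
```

View pics/w6.png

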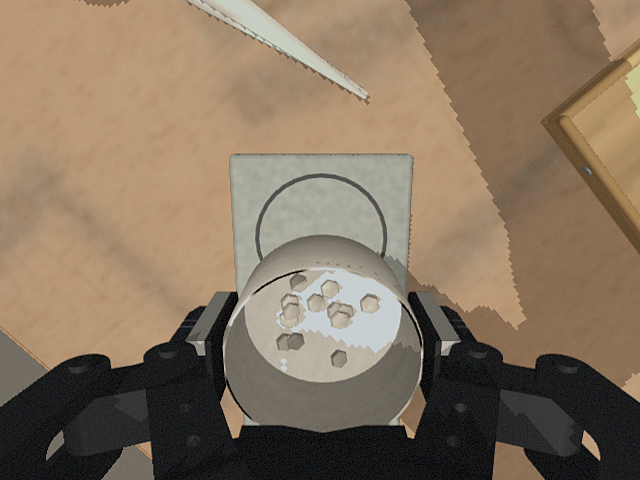

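Ring spans columns 257–386 with its top edge at row 174, against predicted 257–389 and 174. Placing.

Call:
arm_command:
  series: [1,-0.1,0,4,0,0,0,1,-0.1,0,8,0,0,0,1,-0.1,0,9.3,0,0,0,1,-0.1,0,9.8,0,0,0,1,-0.1,0,9.8,0,0,0,1,-0.1,0,9.8,0,0,0,-1,-0.1,0,9.8,0,0,0,-1,-0.1,0,9.8,0,0,0,-1,-0.1,0,9.6,0,0,0,-1,-0.1,0,7,0,0,0,-1,-0.1,0,2,0,0,0,-1,-0.1,0,-1,0,0,0]

```text
time: 17.58
tool_pos: [0.4435, -0.2416, 0.1311]
eef_rot: [0.35, 0.937, -0.001, -0.001]
wrist_force: [0.4, 0.4, -0.2]
gripper_width: 0.0856
```

```bash
python3 - <<'E'
from h import *
s=status.sense();print(s['tool_pos'],s['wrist_force'],s['gripper_width'])
plan([.513,-.302,.12],49)
E
```

```text
[ 0.44348233 -0.24163314  0.13106298] [ 0.35532557  0.42703609 -0.16341909] 0.08563522149270605
to [0.513, -0.302, 0.12] shift cm [-9.21  0.01  1.1 ] turn [-0.002 -0.001 -0.   ]
```

Call:
arm_command:
  series: [-1,-4,0,1.1,0,0,0,-1,-8,0,1.1,0,0,0,-1,-9.2,0,1.1,0,0,0,-1,-9.2,0,1.1,0,0,0,-1,-9.2,0,1.1,0,0,0]

```text
time: 18.2
tool_pos: [0.511, -0.3003, 0.1174]
eef_rot: [0.35, 0.937, -0.0, -0.003]
wrist_force: [-0.4, 0.4, -0.4]
gripper_width: 0.0853
```

```bash
python3 - <<'E'
from h import *
plan([.513,-.302,.020],49)
c=get_calibration('wrist');cv2.imwrite('pics/w7.png',capture('wrist'))
for p in([.513,-.302,.048],[.443,-.2405,.043],[.443,-.2405,.008]):print(proj(c,p))
E
```

```text
to [0.513, -0.302, 0.02] shift cm [-0.31  0.03  9.74] turn [-0.003 -0.006  0.   ]
(np.float64(324.23979050016635), np.float64(266.1395943672517))
(np.float64(325.45427374811027), np.float64(67.14338710882217))
(np.float64(325.25236557688163), np.float64(75.41580075855751))
```

View pics/w7.png

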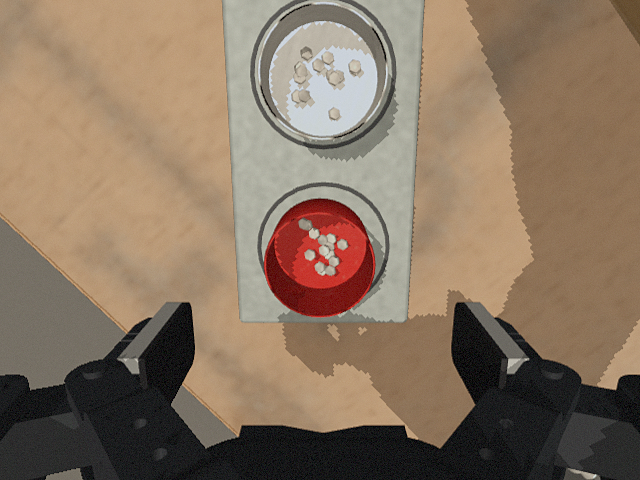

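White tin sits centred in its ring (≈324,71 vs ring 323,73). Red rim centre is ≈ (320,263), 2 mm from the estimate. Grasping red with that correction.

Call:
arm_command:
  series: [-1,-0.2,-0.17,4,0,0,0,-1,-0.2,-0.17,8,0,0,0,-1,-0.2,-0.17,9.7,0,0,0,-1,-0.2,-0.17,9.7,0,0,0,-1,-0.2,-0.17,9.7,0,0,0,1,-0.2,-0.17,9.7,0,0,0,1,-0.2,-0.17,9.7,0,0,0,1,-0.2,-0.17,9.7,0,0,0,1,-0.2,-0.17,9.7,0,0,0,1,-0.2,-0.17,9.7,0,0,0]

```text
time: 19.5
tool_pos: [0.5132, -0.3048, 0.0221]
eef_rot: [0.35, 0.937, -0.001, -0.001]
wrist_force: [0.1, -0.1, 6.6]
gripper_width: 0.0546
```

```bash
python3 - <<'E'
from h import *
s=status.sense();print(s['tool_pos'],s['wrist_force'],s['gripper_width'])
plan([.598,-.0065,.12],91)
E
```

```text
[ 0.51317602 -0.30478231  0.0221442 ] [ 0.0659001 -0.130712   6.5994756] 0.05455996483422057
to [0.598, -0.0065, 0.12] shift cm [13.18 28.05 -9.84] turn [-0.002 -0.001 -0.733]
```

Call:
arm_command:
  series: [1,0,0,-3,0,0,0,1,0,0,-7,0,0,0,1,0,0,-9.8,0,0,0,1,1.5,3,-9.8,0,0,-0.1,1,4,8,-9.8,0,0,-0.22,1,6.5,13,-9.8,0,0,-0.35,1,9,18,-9.8,0,0,-0.48,1,11,23,-9.8,0,0,-0.6,1,12.5,26.5,-9.8,0,0,-0.7,1,13.2,28,-9.8,0,0,-0.733,1,13.2,28,-9.8,0,0,-0.733,1,13.2,28,-9.8,0,0,-0.733]

```text
time: 21.0
tool_pos: [0.5962, -0.0095, 0.1182]
eef_rot: [-0.006, 1.0, -0.001, -0.003]
wrist_force: [0.3, -1.0, 0.1]
gripper_width: 0.0545
```

```bash
python3 - <<'E'
from h import *
s=status.sense();print(s['tool_pos'],s['wrist_force'],s['gripper_width'])
plan([.598,-.0065,.0225],91)
E
```

```text
[ 0.59620108 -0.00945023  0.1181764 ] [ 0.31135384 -0.95598263  0.06845579] 0.05446184818902376
to [0.598, -0.0065, 0.0225] shift cm [-0.23  0.32  9.57] turn [-0.002 -0.005 -0.005]
```

Call:
arm_command:
  series: [1,-0.2,0.2,4,0,0,0,1,-0.2,0.2,8,0,0,0,1,-0.2,0.2,9.2,0,0,0,1,-0.2,0.2,9.65,0,0,0,1,-0.2,0.2,9.65,0,0,0,1,-0.2,0.2,9.65,0,0,0,-1,-0.2,0.2,9.65,0,0,0,-1,-0.2,0.2,9.65,0,0,0,-1,-0.2,0.2,9.4,0,0,0,-1,-0.2,0.2,7,0,0,0,-1,-0.2,0.2,2,0,0,0,-1,-0.2,0.2,1,0,0,0]

```text
time: 22.5
tool_pos: [0.6013, -0.0042, 0.1119]
eef_rot: [-0.009, 1.0, -0.0, 0.002]
wrist_force: [-0.3, 0.2, -0.2]
gripper_width: 0.0854
```

```bash
python3 - <<'E'
from h import *
s=status.sense();print(s['tool_pos'],s['wrist_force'],s['gripper_width'])
plan([.471,.211,.17],91);plan([.471,.211,.0525],91)
c=get_calibration('wrist');cv2.imwrite('pics/w8.png',capture('wrist'))
for p in([.598,-.0065,.048],[.598,-.0065,.008]):print(proj(c,p))
E
```

```text
[ 0.60125591 -0.00422049  0.1119246 ] [-0.2507665   0.15465793 -0.22345676] 0.08542352461563375
to [0.471, 0.211, 0.17] shift cm [12.63 21.74 -5.85] turn [-0.     0.003 -0.   ]
to [0.471, 0.211, 0.0525] shift cm [12.67 21.74  5.9 ] turn [-0.     0.003 -0.   ]
(np.float64(317.44916407730267), np.float64(257.41525575451357))
(np.float64(318.2490521459047), np.float64(235.7175214160369))
```

View pics/w8.png

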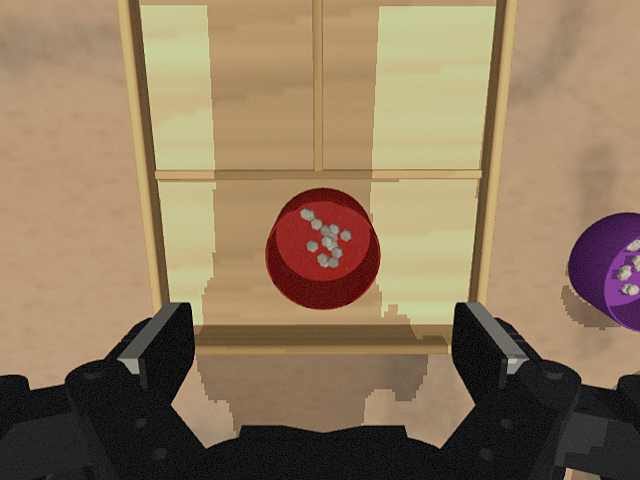

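Red rim centre ≈ (323,254) vs bay centre (317,257): about 3 mm off, inside 14 mm. Now the bottle goes back first.

Call:
arm_command:
  series: [-1,0,0,-4,0,0,0,-1,2,4,-5.9,0,0,0,-1,5,9,-5.9,0,0,0,-1,8,14,-5.9,0,0,0,-1,11,19,-5.9,0,0,0,-1,12.6,21.7,-5.9,0,0,0,-1,12.6,21.7,-5.9,0,0,0,-1,12.6,21.7,-5.9,0,0,0]

```text
time: 23.55
tool_pos: [0.4696, 0.2092, 0.1671]
eef_rot: [-0.008, 1.0, -0.001, -0.002]
wrist_force: [-0.4, -0.2, -0.7]
gripper_width: 0.0855
```

```bash
python3 - <<'E'
from h import *
plan([.471,.211,.0525],91)
c=get_calibration('wrist');cv2.imwrite('pics/w9.png',capture('wrist')[:400])
for p in([.471,.211,.110],[.471,.211,.008],[.462,.328,.186]):print(proj(c,p))
E
```

```text
to [0.471, 0.211, 0.0525] shift cm [-0.2   0.2  11.46] turn [-0.002 -0.005 -0.002]
(np.float64(326.0878405911555), np.float64(272.3558525628624))
(np.float64(325.1652332886576), np.float64(223.32573168278736))
(np.float64(726.7471762805361), np.float64(336.0935304570275))
```

View pics/w9.png

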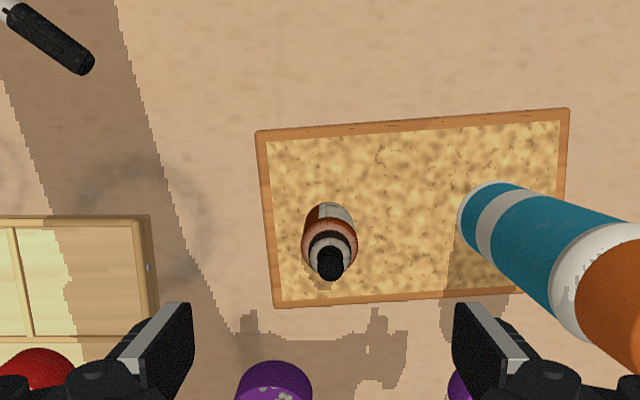

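Tip at (330,262), the same viewing bias as before the first grasp. I grasp at the same relative spot.

Call:
arm_command:
  series: [-1,-0.05,0.35,4,0,0,0,-1,-0.05,0.35,8,0,0,0,-1,-0.05,0.35,10.5,0,0,0,-1,-0.05,0.35,11.5,0,0,0,-1,-0.05,0.35,11.5,0,0,0,1,-0.05,0.35,11.5,0,0,0,1,-0.05,0.35,11.5,0,0,0,1,-0.05,0.35,11.5,0,0,0,1,-0.05,0.35,11.5,0,0,0,1,-0.05,0.35,11.5,0,0,0,1,-0.05,0.35,11.5,0,0,0]

```text
time: 24.98
tool_pos: [0.4698, 0.214, 0.0537]
eef_rot: [-0.008, 1.0, 0.0, -0.001]
wrist_force: [-1.5, -1.6, 5.7]
gripper_width: 0.03
```

```bash
python3 - <<'E'
from h import *
s=status.sense();print(s['tool_pos'],s['wrist_force'],s['gripper_width'])
plan([.522,.036,.125],91)
E
```

```text
[0.46980747 0.21403543 0.05370362] [-1.53727807 -1.55110699  5.7067143 ] 0.03001742079192895
to [0.522, 0.036, 0.125] shift cm [ -4.9  -17.89  -7.15] turn [ 0.    -0.003 -0.   ]
```

Call:
arm_command:
  series: [1,0,0,-3,0,0,0,1,0,0,-7.1,0,0,0,1,-0.6,-2,-7.1,0,0,0,1,-2,-7,-7.1,0,0,0,1,-3.4,-12,-7.1,0,0,0,1,-4.5,-16,-7.1,0,0,0,1,-4.9,-17.9,-7.1,0,0,0,1,-4.9,-17.9,-7.1,0,0,0,1,-4.9,-17.9,-5,0,0,0,1,-4.9,-17.9,-3,0,0,0,1,-4.9,-17.9,-2,0,0,0,1,-4.9,-17.9,-2,0,0,0]

```text
time: 26.48
tool_pos: [0.5208, 0.0371, 0.072]
eef_rot: [-0.009, 1.0, 0.0, -0.003]
wrist_force: [-0.4, -1.1, -0.6]
gripper_width: 0.0302
```

```bash
python3 - <<'E'
from h import *
s=status.sense();print(s['tool_pos'],s['wrist_force'],s['gripper_width'])
plan([.522,.0358,.054],91)
E
```

```text
[0.52078816 0.03708609 0.07204993] [-0.35286741 -1.1361512  -0.6145445 ] 0.030172232997760288
to [0.522, 0.0358, 0.054] shift cm [-0.13 -0.13  1.8 ] turn [ 0.    -0.006  0.001]
```

Lower, release, rise, and move above the can.

Call:
arm_command:
  series: [1,-0.1,-0.1,1.2,0,0,0,1,-0.1,-0.1,1.85,0,0,0,1,-0.1,-0.1,1.85,0,0,0,1,-0.1,-0.1,1.85,0,0,0,-1,-0.1,-0.1,1.85,0,0,0,-1,-0.1,-0.1,1.85,0,0,0,-1,-0.1,-0.1,1.7,0,0,0,-1,-0.1,-0.1,1.5,0,0,0,-1,-0.1,-0.1,-3,0,0,0,-1,-0.1,-0.1,-9,0,0,0,-1,-0.1,-0.1,-15,0,0,0,-1,-0.1,-0.1,-18,0,0,0]

```text
time: 27.98
tool_pos: [0.5244, 0.0351, 0.2565]
eef_rot: [-0.009, 1.0, 0.0, 0.001]
wrist_force: [-0.2, -0.9, -1.0]
gripper_width: 0.085
```

```bash
python3 - <<'E'
from h import *
s=status.sense();print(s['tool_pos'],s['wrist_force'],s['gripper_width'])
plan([.462,.328,.25],91)
E
```

```text
[0.52436814 0.03505978 0.25647667] [-0.24521097 -0.87480361 -1.0391923 ] 0.08503414711507307
to [0.462, 0.328, 0.25] shift cm [ 5.73 29.4   0.65] turn [ 0.     0.002 -0.   ]
```

Call:
arm_command:
  series: [-1,1,5,0.6,0,0,0,-1,2,11,0.6,0,0,0,-1,3.2,17,0.6,0,0,0,-1,4.5,23,0.6,0,0,0,-1,5.7,29.4,0.6,0,0,0,-1,5.7,29.4,0.6,0,0,0,-1,5.7,29.4,0.6,0,0,0,-1,5.7,29.4,0.6,0,0,0]

```text
time: 28.98
tool_pos: [0.462, 0.3258, 0.2468]
eef_rot: [-0.007, 1.0, -0.001, -0.002]
wrist_force: [0.1, -0.4, -1.0]
gripper_width: 0.0859
```

```bash
python3 - <<'E'
from h import *
plan([.462,.328,.130],91)
c=get_calibration('wrist');cv2.imwrite('pics/w10.png',capture('wrist')[:400])
print(proj(c,[.462,.328,.186]))
E
```

```text
to [0.462, 0.328, 0.13] shift cm [-0.05  0.24 11.68] turn [-0.001 -0.004 -0.004]
(np.float64(326.8779834230822), np.float64(266.9121425001198))
```

View pics/w10.png

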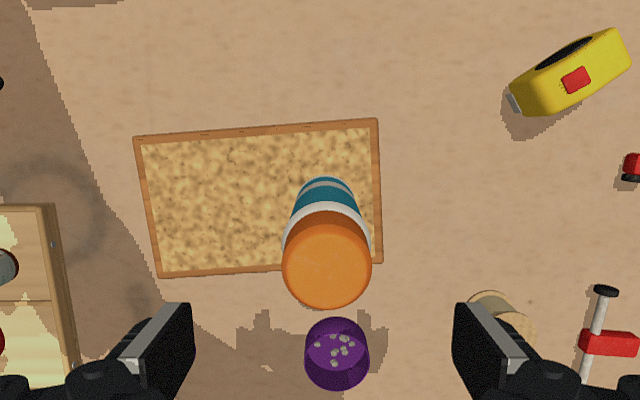

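Cap at (326,264) against predicted (327,267). Grasping.

Call:
arm_command:
  series: [-1,-0.2,0.25,4,0,0,0,-1,-0.2,0.25,8,0,0,0,-1,-0.2,0.25,11.7,0,0,0,-1,-0.2,0.25,11.7,0,0,0,-1,-0.2,0.25,11.7,0,0,0,1,-0.2,0.25,11.7,0,0,0,1,-0.2,0.25,11.7,0,0,0,1,-0.2,0.25,11.7,0,0,0,1,-0.2,0.25,11.7,0,0,0,1,-0.2,0.25,11.7,0,0,0]

```text
time: 30.28
tool_pos: [0.4635, 0.3305, 0.1316]
eef_rot: [-0.008, 1.0, 0.0, -0.001]
wrist_force: [-0.9, -2.1, 5.4]
gripper_width: 0.0509
```

```bash
python3 - <<'E'
from h import *
s=status.sense();print(s['tool_pos'],s['wrist_force'],s['gripper_width'])
plan([.525,-.053,.27],91)
E
```

```text
[0.46352934 0.33052923 0.13155054] [-0.94553404 -2.13701272  5.36068862] 0.05086453215818089
to [0.525, -0.053, 0.27] shift cm [ -5.48 -38.44 -13.89] turn [ 0.001 -0.001 -0.001]
```

Call:
arm_command:
  series: [1,0,0,-3,0,0,0,1,0,0,-8,0,0,0,1,0,0,-14,0,0,0,1,-0.4,-3,-14,0,0,0,1,-1,-8,-14,0,0,0,1,-1.8,-13.5,-14,0,0,0,1,-2.6,-19,-14,0,0,0,1,-3.4,-24.5,-14,0,0,0,1,-4.2,-30,-14,0,0,0,1,-5,-35,-14,0,0,0,1,-5.5,-38.4,-14,0,0,0,1,-5.5,-38.4,-14,0,0,0]

```text
time: 31.78
tool_pos: [0.5243, -0.0568, 0.2694]
eef_rot: [-0.005, 1.0, -0.001, -0.002]
wrist_force: [-0.6, 0.7, -1.7]
gripper_width: 0.0509
```

Call:
arm_command:
  series: [1,0,0,0,0,0,0,1,0,0,0,0,0,0]

```text
time: 32.02
tool_pos: [0.5246, -0.0507, 0.2695]
eef_rot: [-0.01, 1.0, 0.0, -0.002]
wrist_force: [0.2, 0.0, -1.7]
gripper_width: 0.0508
```

```bash
python3 - <<'E'
from h import *
s=status.sense();print(s['tool_pos'],s['wrist_force'],s['gripper_width'])
plan([.525,-.053,.132],91)
E
```

```text
[ 0.52457084 -0.05065996  0.26954032] [ 0.15036042  0.02389617 -1.73786697] 0.0508429554081911
to [0.525, -0.053, 0.132] shift cm [-0.1  -0.25 13.75] turn [ 0.001 -0.004  0.003]
```

Call:
arm_command:
  series: [1,-0.05,-0.1,4,0,0,0,1,-0.05,-0.1,8.5,0,0,0,1,-0.05,-0.1,12,0,0,0,1,-0.05,-0.1,13.4,0,0,0,1,-0.05,-0.1,13.9,0,0,0,1,-0.05,-0.1,13.9,0,0,0,1,-0.05,-0.1,13.9,0,0,0,-1,-0.05,-0.1,13.9,0,0,0,-1,-0.05,-0.1,13.9,0,0,0,-1,-0.05,-0.1,13.7,0,0,0,-1,-0.05,-0.1,13.5,0,0,0,-1,-0.05,-0.1,13,0,0,0]

```text
time: 33.52
tool_pos: [0.5246, -0.0535, 0.1397]
eef_rot: [-0.009, 1.0, -0.0, -0.002]
wrist_force: [0.2, -0.5, 0.1]
gripper_width: 0.0855
```

Call:
arm_command:
  series: [-1,0,0,-3,0,0,0,-1,0,0,-8,0,0,0,-1,0,0,-13,0,0,0,-1,0,5,-13,0,0,0,-1,3,10,-13,0,0,0,-1,4,16,-13,0,0,0,-1,5,22,-13,0,0,0,-1,5.5,28,-13,0,0,0,-1,6,34,-13,0,0,0,-1,6,38,-13,0,0,0,-1,6,38,-13,0,0,0,-1,6,38,-13,0,0,0]

```text
time: 35.02
tool_pos: [0.459, 0.3243, 0.2697]
eef_rot: [-0.008, 1.0, -0.001, -0.002]
wrist_force: [0.7, -0.6, -0.6]
gripper_width: 0.0851
```

```bash
python3 - <<'E'
from h import *
s=status.sense();print(s['tool_pos'],s['wrist_force'],s['qd'].round(3))
im=capture('top');im0=cv2.imread('pics/top0.png')
f=lambda i,a,b,c,d:cv2.resize(i[a:b,c:d],(390,390 if c<300 else 200),interpolation=2)
cv2.imwrite('pics/end.png',np.vstack([np.hstack([f(i,170,260,280,370) for i in(im0,im)]),cv2.resize(im[205:290,385:470],(780,200))[:,:] if 0 else np.hstack([cv2.resize(i[205:290,385:470],(390,200),interpolation=2) for i in(im0,im)])]))
E
```

```text
[0.4589703  0.32431741 0.26974962] [ 0.68219655 -0.61624554 -0.61032841] [ 0.023 -0.009  0.017  0.011 -0.001 -0.003  0.001]
```

View pics/end.png

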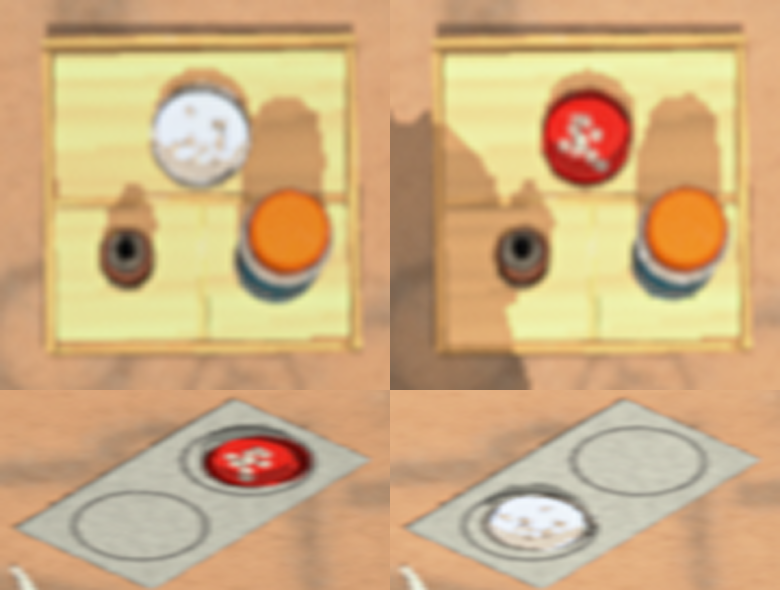

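The before/after crops show the can and bottle about 3–4 mm from where they started. Red is centred in the rear bay and white on the free ring, and everything is upright with the arm clear.

```bash
python3 -c "
from cell import job
print(job.hand_in())"
```

```text
the job is handed in; nothing more can be done
None
```

The swap is done and handed in at about 35 s on the robot's clock. I parked the can and the bottle on the cork board, moved the white tin to the free ring and put the red tin in the rear bay. Then I put the bottle and the can back in their front bays.

| Item | Last check | Limit |
|---|---|---|
| White tin | about 1 mm from the free ring's centre | 14 mm |
| Red tin | about 3 mm from the rear bay's middle | 14 mm |
| Can and bottle | each about 3–4 mm from where it started | 15 mm |

- **Final state:** in the last top picture all four stand upright and released, and the gripper is clear over the side board.
- **Forces:** wrist force readings at the end of each move were never above about 7 N.
- **Disagreement:** the wrist camera saw the tops of the can and the bottle 2–4 mm nearer the robot than the top camera did. I gripped at about the same spot both times so that this would cancel.
- **Verdict:** no check failed, but the hand-in reports no result.

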